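# Feel which caddy is full and slide it home

### The arm

A 6-joint arm with a two-finger parallel gripper is mounted at the origin on a cart in front of the work surface, level with it; the furniture and walls round the work are solid. World frame = base frame: x ahead of the robot, y to its left, z up, the work surface at z = 0. Lengths are in m, angles in rad, forces in N, time in s.
With the tool pointing down it reaches from about 0.35 to 0.975 m from the base axis. Payload 4.9 kg.
Tool frame: the origin (TCP) lies midway between the tips of the shut fingers; the grasp point (between the pads) lies env.pinch_z behind it (env.pinch_z is the distance from the TCP to the grasp point, in m); z points along the fingers, y is the line along which they close (so a half turn about z gives the same grasp; the last joint's range is limited). The gripper opens to 85 mm and grips with 20 to 120 N. Pads are 22 mm wide; open, the fingers measure 114 mm over their backs; the gripper's body (76 mm by 85 mm) begins 54 mm behind the grasp point. The pads swing forward as they close: fully open they stand 13 mm farther back than shut.
Start: joints at [-1.262, 0.053, 1.613, -0, 1.476, -0.119], TCP at [0.259, -0.569, 0.231] pointing down, gripper open.
Joint ranges: [-3.01, 3.01], [-1.01, 2.22], [0.06, 2.58], [-1.02, 4.17], [0.09, 2.62], [-3.14, 3.14]. Speed limits (rad/s): [2.57, 2.57, 3.14, 3.14, 3.14, 3.14].

### API

Orientations are given as a unit quaternion [x, y, z, w].
In Python, from workcell import env, cams gives the robot as it stands. Calls block until the motion is done:
- env.movep(position, orientation): joint-space move of the TCP to a pose.
- env.movel(position, rot=None, v=0.15, stop_force=None): straight line of the TCP; rot=None keeps the orientation; v is the mean speed in m/s. With stop_force (N) it stops when the force on the tool has changed by that much, and returns True; else False.
- env.move_j(angles): joint-space move.
- env.set_gripper(opening, f_grip=None): finger opening in m; f_grip is the grip in N (None keeps the last); returns when the fingers have stopped.
- env.wait(seconds).
- env.solve_ik(position, orientation): joint angles nearest the present ones, or None.
- cams.capture(name): name is "scene" or "top" or "wrist"; returns a dict with "color" (420x560x3 uint8, red, green, blue), "mtx" (3x3 intrinsics, pixels), "R" (3x3) and "t" (3): a world point X has camera coordinates R X + t; the wrist camera has in their place "tool_from_camera" (4x4, takes a point from camera to tool coordinates, whose origin is the TCP and whose axes are the flange's). Camera axes: x right, y down, z forward; pixel columns grow to the right and rows downward; lengths in m; the calibration is good to about 2 mm. A picture is of the moment at which its call begins: read the wrist's pose just before it. There is no depth.
A pose or a line that the arm cannot do raises env.PlanningError and nothing moves.
- env.close_job(): hands the job in; it is judged then, once.
Trained networks look in a picture, given as the dict that the camera call returned (one of the last four; its "shot" number tells which), for a name from the list of things; names that differ only in an ending like _2 or _b are one class to them, and where a whole thing is asked for, a point or a joint stands for the part that bears it (a point fixed in the world has none). Each returns a list of dicts, best first, with "conf" (0 to 1); they miss things now and then, are a little off and sometimes report something else, mostly with a low value. They report only what shows in the picture. A call takes as long as a camera call. They do not tell look-alikes from the thing itself.
- cams.spot_in(query, picture): "rect" ([left, top, right, bottom] in pixels, round what is visible of it).
Readings, each from a call of its own:
- env.current_clock(): time.
- env.current_joints(): joint angles.
- env.current_qvel(): joint speeds.
- env.current_joint_torque(): joint torques, N m.
- env.current_position(): TCP position.
- env.current_ee_rot(): TCP orientation.
- env.current_contact_force(): force on the tool from outside, world axes, zero at the start.
- env.current_wrist_torque(): the same for the moment, N m.
- env.current_width(): finger opening in m.
- env.current_gripper_force(): force on a finger pad.
Only numpy, scipy, OpenCV 4.12 (cv2) and the standard library are available. Lean on these libraries where they do the work, as an engineer would, in place of code of your own. Each camera call takes 0.05 s, during which the arm holds its last target. There are 200 camera calls.

### The job

Three identical closed caddies stand on the pastry board; one is full, the other two nearly empty. From left to right, lift the handled end of each in turn a centimetre or two, its back end staying on the board, to feel its weight, and set it down again where it stood. Then slide the full one back along the board without lifting it clear, gently, until its back is flush and fully home against the wooden ledge; leave the other two caddies and the small jars where they stand.

Things in the scene. Friction and masses are not known exactly. Their poses are not given: they have to be found in the camera images.
- board: Fixed light-wood pastry board, 400 (x) x 600 (y) x 12 mm; origin at the centre of its underside, x away from the robot, y left, z up. On its back edge stands a wooden ledge, 36 mm high, front face at x = +178 mm in the board's frame. The caddies stand on it in a row about 200 mm apart, their backs 30 to 115 mm from the ledge, up to 9 degrees off square.
- caddy_left: The left one of three identical closed caddies (white box, fixed grey lid, bow handle), 150 (x) x 100 (y) x 46 mm without the handle; origin at the centre of its underside, x from the handled (front) end to the plain (back) end, z up. Contents hidden, at its centre, cannot shift. Weighs about 0.3 kg nearly empty, 0.9 kg full.
- caddy_left_handle (a point): Centre of the handle bar of the left caddy: a grey roller grip 13 mm thick, 56 mm long, along the caddy's y between two steel legs, turning freely about its own axis so that the caddy tips in a firm grip; 84 mm above the caddy's underside and 55 mm from its centre towards the front end (38 mm above the lid). Pinch from above, fingers closing along x. Axes as the caddy's.
- caddy_left_front (a point): Middle of the lower front edge (handled end) of the left caddy, 75 mm in front of its centre; rises when the handle is lifted.
- caddy_left_back (a point): Middle of the lower back edge of the left caddy, 75 mm behind its centre; it pivots on this edge when the handle is lifted. While tipped, a horizontal push at the handle (friction at this edge resists) also carries part of the weight, so an upward force read alone can mislead; the moment of the whole handle force about this edge is the caddy's weight times its 75 mm.
- caddy_middle: The middle one of three identical closed caddies (white box, fixed grey lid, bow handle), 150 (x) x 100 (y) x 46 mm without the handle; origin at the centre of its underside, x from the handled (front) end to the plain (back) end, z up. Contents hidden, at its centre, cannot shift. Weighs about 0.3 kg nearly empty, 0.9 kg full.
- caddy_middle_handle (a point): Centre of the handle bar of the middle caddy: a grey roller grip 13 mm thick, 56 mm long, along the caddy's y between two steel legs, turning freely about its own axis so that the caddy tips in a firm grip; 84 mm above the caddy's underside and 55 mm from its centre towards the front end (38 mm above the lid). Pinch from above, fingers closing along x. Axes as the caddy's.
- caddy_middle_front (a point): Middle of the lower front edge (handled end) of the middle caddy, 75 mm in front of its centre; rises when the handle is lifted.
- caddy_middle_back (a point): Middle of the lower back edge of the middle caddy, 75 mm behind its centre; it pivots on this edge when the handle is lifted. While tipped, a horizontal push at the handle (friction at this edge resists) also carries part of the weight, so an upward force read alone can mislead; the moment of the whole handle force about this edge is the caddy's weight times its 75 mm.
- caddy_right: The right one of three identical closed caddies (white box, fixed grey lid, bow handle), 150 (x) x 100 (y) x 46 mm without the handle; origin at the centre of its underside, x from the handled (front) end to the plain (back) end, z up. Contents hidden, at its centre, cannot shift. Weighs about 0.3 kg nearly empty, 0.9 kg full.
- caddy_right_handle (a point): Centre of the handle bar of the right caddy: a grey roller grip 13 mm thick, 56 mm long, along the caddy's y between two steel legs, turning freely about its own axis so that the caddy tips in a firm grip; 84 mm above the caddy's underside and 55 mm from its centre towards the front end (38 mm above the lid). Pinch from above, fingers closing along x. Axes as the caddy's.
- caddy_right_front (a point): Middle of the lower front edge (handled end) of the right caddy, 75 mm in front of its centre; rises when the handle is lifted.
- caddy_right_back (a point): Middle of the lower back edge of the right caddy, 75 mm behind its centre; it pivots on this edge when the handle is lifted. While tipped, a horizontal push at the handle (friction at this edge resists) also carries part of the weight, so an upward force read alone can mislead; the moment of the whole handle force about this edge is the caddy's weight times its 75 mm.
- spice_mid (a point): Bystander: small spice jar, 42 mm across, 96 mm high, standing on the board between the lanes of the left and middle caddies, nearer the ledge; point at half its height.
- grease_tub_mid (a point): Bystander: small round tub with a blue lid, 48 mm across, 32 mm high, on the board between the lanes of the middle and right caddies, nearer the ledge; point at half its height.
- ledge: The wooden ledge of the board, 22 x 600 x 36 mm, fixed to it; origin at the centre of its underside, on the board's top, axes as the board's; its front face is 11 mm in front of its origin.
Not all that is in view belongs to the job. What is shaped like the caddy_right but red is not meant.

How it is judged:
On the way, in this order (a step that is already met when the one before it is completed fails the run):
1. the handled end of the left caddy is lifted more than 6 mm while its back end stays on the board (z of caddy_left_front in the frame of board above 0.018 m and z of caddy_left_back in the frame of board below 0.018 m), for 0.2 s.
2. the handled end of the middle caddy is lifted more than 6 mm while its back end stays on the board (z of caddy_middle_front in the frame of board above 0.018 m and z of caddy_middle_back in the frame of board below 0.018 m), for 0.2 s.
3. the handled end of the right caddy is lifted more than 6 mm while its back end stays on the board (z of caddy_right_front in the frame of board above 0.018 m and z of caddy_right_back in the frame of board below 0.018 m), for 0.2 s.
At the end, for the whole second after the job is handed in: The full caddy stands flat on the board with the middle of its back within 5 mm of the ledge's face and square to it within 0.05 rad; the other two stand flat within 30 mm of where they started; all are at rest (((x of caddy_left_back in the frame of board above 0.173 m and angle between the x axis of caddy_left and the x axis of board, either way round below 0.05 rad and contact force between caddy_left and board above 5.8 N and angle between each of caddy_left, caddy_middle, caddy_right's own z axis and vertical below 0.03 rad and linear speed of each of caddy_left, caddy_middle, caddy_right below 0.01 m/s and angular speed of each of caddy_left, caddy_middle, caddy_right below 0.05 rad/s and distance of each of caddy_middle, caddy_right from where it was at the start of the episode below 0.03 m) or (x of caddy_middle_back in the frame of board above 0.173 m and angle between the x axis of caddy_middle and the x axis of board, either way round below 0.05 rad and contact force between caddy_middle and board above 5.8 N and angle between each of caddy_left, caddy_middle, caddy_right's own z axis and vertical below 0.03 rad and linear speed of each of caddy_left, caddy_middle, caddy_right below 0.01 m/s and angular speed of each of caddy_left, caddy_middle, caddy_right below 0.05 rad/s and distance of each of caddy_left, caddy_right from where it was at the start of the episode below 0.03 m) or (x of caddy_right_back in the frame of board above 0.173 m and angle between the x axis of caddy_right and the x axis of board, either way round below 0.05 rad and contact force between caddy_right and board above 5.8 N and angle between each of caddy_left, caddy_middle, caddy_right's own z axis and vertical below 0.03 rad and linear speed of each of caddy_left, caddy_middle, caddy_right below 0.01 m/s and angular speed of each of caddy_left, caddy_middle, caddy_right below 0.05 rad/s and distance of each of caddy_left, caddy_middle from where it was at the start of the episode below 0.03 m))); the robot touches nothing.
It fails at once if a caddy is carried: its back end leaves the board by more than 15 mm (z of any of caddy_left_back, caddy_middle_back, caddy_right_back in the frame of board above 0.027 m).
It fails at once if a handled end is lifted more than 40 mm (z of any of caddy_left_front, caddy_middle_front, caddy_right_front in the frame of board above 0.052 m).
It fails at once if a caddy is rammed against the ledge with more than 25 N (contact force between any of caddy_left, caddy_middle, caddy_right and ledge above 25 N).
It fails at once if the spice jar or the small tub is moved more than 20 mm (distance of any of spice_mid, grease_tub_mid from where it was at the start of the episode above 0.02 m).
It also fails if it takes over 72 s, if anything falls off the work surface, if the arm or the gripper's body presses on something with over 40 N, if the wrist force passes 120 N, or if a joint passes its speed limit or range.

## Working session

There is one attempt and no reset: what is moved stays moved. The work goes in short steps, each a Python script; the robot and the scene stay as the last script left them, time stands still between calls to the robot, and variables do not carry over. Pictures are saved under pics/ and viewed, at most 10 in all, crops included, and the job is handed in when it is done.

```bash
mkdir -p pics; ls
python3 - <<'E'
from workcell import env,cams
import cv2
for n in("scene","top"):
    p=cams.capture(n); cv2.imwrite(f"pics/{n}0.png",p["color"][:,:,::-1])
    print(n,p["mtx"].round(1).tolist(),p["R"].round(4).tolist(),p["t"].round(4).tolist())
    for q in("board","caddy_left","caddy_left_handle","spice_mid","grease_tub_mid","ledge"):
        print(q,[( [round(float(v)) for v in d["rect"]],round(d["conf"],2)) for d in cams.spot_in(q,p)])
print(env.pinch_z,env.current_ee_rot(),env.current_clock())
E
```

```text
pics
scene [[535.4, 0.0, 282.1], [0.0, 535.4, 205.9], [0.0, 0.0, 1.0]] [[-0.7332, -0.68, -0.0083], [-0.4091, 0.4509, -0.7933], [0.5432, -0.5782, -0.6088]] [0.3757, 0.3227, 0.9383]
board [([164, 252, 256, 332], 0.18)]
caddy_left [([166, 252, 255, 335], 0.56)]
caddy_left_handle [([168, 254, 256, 332], 0.82)]
spice_mid [([189, 206, 212, 252], 0.59)]
grease_tub_mid [([262, 193, 282, 212], 0.67)]
ledge [([103, 150, 302, 269], 0.57)]
top [[546.3, 0.0, 275.8], [0.0, 546.3, 197.1], [0.0, 0.0, 1.0]] [[-0.0425, -0.9991, -0.0044], [-0.9775, 0.0425, -0.2064], [0.2064, -0.0044, -0.9785]] [-0.0531, 0.5877, 1.2351]
board [([118, 140, 373, 302], 0.58)]
caddy_left [([139, 197, 188, 262], 0.71)]
caddy_left_handle [([138, 194, 182, 262], 0.78)]
spice_mid [([187, 155, 212, 180], 0.91)]
grease_tub_mid [([279, 167, 297, 183], 0.74), ([135, 192, 182, 261], 0.37), ([123, 132, 367, 147], 0.34)]
ledge [([218, 183, 265, 252], 0.34), ([138, 197, 186, 262], 0.2)]
0.0187 [9.77210053e-01 2.12274609e-01 2.28369531e-06 4.17942494e-05] 0.7
```

Run:
```python
import cv2
a=cv2.imread("pics/top0.png")
cv2.imwrite("pics/top_c.png",cv2.resize(a[120:320,105:385],None,fx=2.85,fy=2.85,interpolation=cv2.INTER_CUBIC))
```

```text
(no output)
```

View pics/scene0.png

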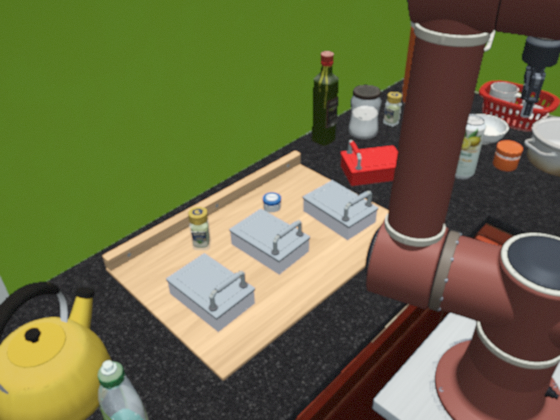

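View pics/top_c.png

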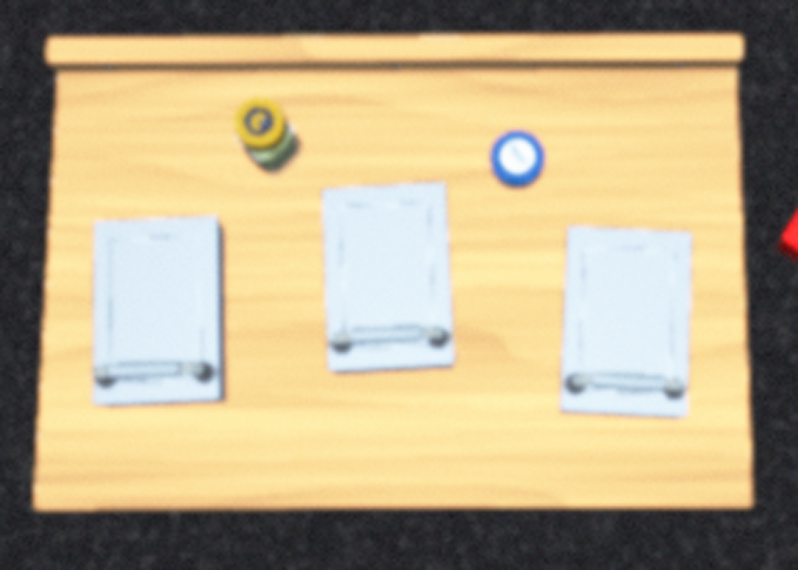

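The pictures show three grey-lidded caddies on the board (scene about (210,290), (270,240), (340,207)). The red look-alike at (372,163) is off the board to the right, so it isn't meant. In the top crop, the left, middle and right lids are at about (157,310), (388,277) and (627,320). I'll compute poses from the lid corners and handle ends.

```bash
cat > h.py <<'E'
from workcell import env,cams
import numpy as np, cv2
from scipy.spatial.transform import Rotation as Ro
def unproj(p,uv,z):
    d=p["R"].T@np.linalg.inv(p["mtx"])@np.array([uv[0],uv[1],1.]); c=-p["R"].T@p["t"]
    return c+d*(z-c[2])/d[2]
E
python3 - <<'E'
from h import *
p=cams.capture("top")
U=lambda x,y,z:unproj(p,((x+.5)/2.85-.5+105,(y+.5)/2.85-.5+120),z)
fl,fr,bl,br=U(33,510,.012),U(753,508,.012),U(57,69,.012),U(738,66,.012)
print("board",fl,fr,bl,br,"yaw",np.arctan2(-(fr-fl)[0]*-1,-(fr-fl)[1]), np.arctan2((br-bl)[0],-(br-bl)[1]))
C=dict(left=[(94,219),(218,217),(221,401),(95,404),(105,372),(205,368)],
 middle=[(323,187),(445,183),(454,366),(331,371),(342,338),(439,333)],
 right=[(569,227),(691,232),(686,416),(562,411),(575,380),(674,386)])
for n,c in C.items():
    BL,BR,FR,FL=[U(*q,.058)[:2] for q in c[:4]]; h=[U(*q,.096)[:2] for q in c[4:]]
    d=(BL+BR-FL-FR)/2; e=(BL+FL-BR-FR)/2
    print(n,"ctr",(BL+BR+FL+FR)/4,"size",np.linalg.norm(d),np.linalg.norm(e),"yaw",np.arctan2(d[1],d[0]),np.arctan2(-e[0],e[1]),"handle",(h[0]+h[1])/2,"pred",(BL+BR+FL+FR)/4-.055*d/np.linalg.norm(d))
for q in("caddy_left_handle",): pass
E
```

```text
board [0.36556583 0.31052862 0.012     ] [ 0.34165712 -0.28857773  0.012     ] [0.7487476  0.29612723 0.012     ] [ 0.72509573 -0.30514307  0.012     ] yaw -0.039886127121982314 -0.03931622788898754
left ctr [0.52289029 0.19766203] size 0.1540352651202763 0.10321187942535683 yaw 0.012081379798243032 -0.0230869820897068 handle [0.46791627 0.19109554] pred [0.4678943  0.19699757]
middle ctr [0.54266918 0.00607883] size 0.15451883800136015 0.10156073381546604 yaw 0.01631019323029857 -0.00612326459200702 handle [0.48742319 0.00331348] pred [0.48767649 0.00518181]
right ctr [ 0.49680077 -0.1892787 ] size 0.15290690264825255 0.1012140927256328 yaw -0.0932481281054897 -0.08417816682462115 handle [ 0.44159211 -0.18073918] pred [ 0.44203972 -0.18415748]
```

```bash
cat >> h.py <<'E'
P=dict(left=(.523,.195,-.005),middle=(.5427,.005,.006),right=(.497,-.1865,-.088))
BY=-.0397
def rot(yaw):
    best=None
    for k in (0,np.pi):
        y=np.array([np.cos(yaw+k),np.sin(yaw+k),0]); z=np.array([0,0,-1.])
        q=Ro.from_matrix(np.c_[np.cross(y,z),y,z]).as_quat()
        j=env.solve_ik([.5,.0,.2],q)
        if j is not None and (best is None or abs(j[5])<best[0]): best=(abs(j[5]),q)
    return best[1]
def handle(n):
    x,y,a=P[n]; return np.array([x-.055*np.cos(a),y-.055*np.sin(a)]),a
ZG=.096-env.pinch_z
def above(n,z=.17):
    h,a=handle(n); q=rot(a); env.movep([*h,z],q); return h,a,q
E
python3 - <<'E'
from h import *
h,a,q=above("left"); print(env.current_joints().round(2) if hasattr(env.current_joints(),'round') else env.current_joints(),env.current_clock(),env.current_contact_force())
env.set_gripper(.05)
pos=np.array(env.current_position());R=Ro.from_quat(env.current_ee_rot()).as_matrix()
p=cams.capture("wrist"); cv2.imwrite("pics/w1.png",p["color"][:,:,::-1]); print(p["tool_from_camera"].round(4).tolist(),p["mtx"].round(1).tolist())
T=np.linalg.inv(p["tool_from_camera"])
for d in((0,-.028),(0,0),(0,.028)): # predicted bar ends
    w=np.array([h[0]-np.sin(a)*d[1],h[1]+np.cos(a)*d[1],.096]); c=T[:3,:3]@(R.T@(w-pos))+T[:3,3]; u=p["mtx"]@c; print(u[:2]/u[2],c[2])
print([(np.round(d["rect"]),d["conf"]) for d in cams.spot_in("caddy_left_handle",p)],env.current_clock())
E
```

```text
[ 0.25 -0.19  1.95 -0.    1.38  0.25] 3.55 [ 0.06693937 -0.72490773  0.13329854]
[[-0.0009, -0.9539, -0.3001, 0.0767], [1.0, -0.0007, -0.0007, -0.0004], [0.0004, -0.3001, 0.9539, -0.143], [0.0, 0.0, 0.0, 1.0]] [[346.3, 0.0, 284.8], [0.0, 346.3, 214.6], [0.0, 0.0, 1.0]]
[285.66920886 264.98972215] 0.2384115906037324
[285.65653358 226.62135008] 0.23000696033827966
[285.64289685 185.34261167] 0.22160233007282695
[(array([256., 132., 469., 276.]), 0.76)] 4.0917
```

View pics/w1.png

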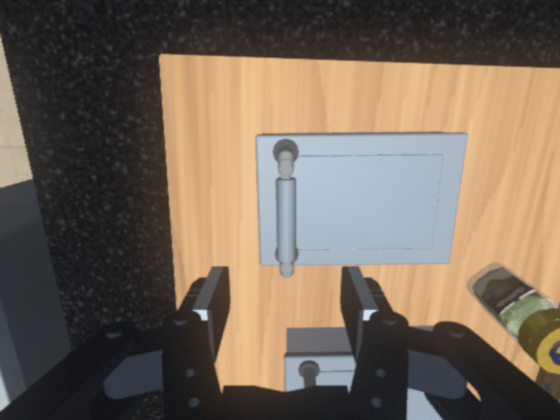

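The wrist view shows the bar at column 286, as predicted. Its centre is at about row 219 against a predicted 226, so y is about 4 mm further left, well within the bar's length. Next I'll feel the left caddy.

```bash
sed -i 's/(.523,.195,/(.523,.198,/' h.py
cat >> h.py <<'E'
def arc(n,th):
    h,a=handle(n); dx=-.130*np.cos(th)+.084*np.sin(th)+.130; dz=.084*np.cos(th)+.130*np.sin(th)-.084
    return np.array([h[0]+dx*np.cos(a),h[1]+dx*np.sin(a),ZG+dz])
def feel(n,th=.1):
    h,a,q=above(n,.15); env.set_gripper(.05,40)
    f0=np.array(env.current_contact_force())
    hit=env.movel([*h,ZG],v=.08,stop_force=12)
    if hit: print("HIT",env.current_position()); return
    env.set_gripper(0.0,40); print(n,"width",env.current_width(),"grip",env.current_gripper_force())
    env.movel(arc(n,th),v=.03); env.wait(.4)
    F=-np.mean([(env.wait(.03),env.current_contact_force())[1] for _ in range(8)],axis=0)+f0
    Fx=F[0]*np.cos(a)+F[1]*np.sin(a); s,c=np.sin(th),np.cos(th)
    M=(.084*c+.130*s)*Fx+(.130*c-.084*s)*F[2]
    print("F",F.round(2),"Fx",Fx.round(2),"mass",M/.075/9.81, "clock",env.current_clock())
    p=cams.capture("scene"); cv2.imwrite(f"pics/lift_{n}.png",p["color"][130:350,150:400,::-1])
    env.movel(arc(n,-.004),v=.03); env.wait(.2); env.set_gripper(.05); env.movel([*h,.15],v=.15)
    print("clock",env.current_clock())
E
python3 -c "
from h import *
feel('left')"
```

```text
left width 0.011632507870151526 grip 39.07577633857727
F [1.44 0.1  0.65] Fx 1.44 mass 0.2962022328499714 clock 7.3833
clock 9.4083
```

View pics/lift_left.png

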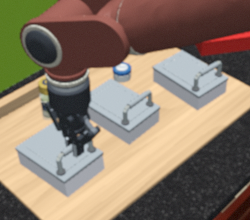

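The picture shows the gripper on the left handle with its front edge raised. It weighs 0.30 kg, so it's nearly empty. Middle and right next.

```bash
python3 -c "
from h import *
feel('middle'); feel('right')
a=[cv2.imread(f'pics/lift_{n}.png') for n in ('middle','right')]
cv2.imwrite('pics/mr.png',cv2.resize(np.hstack(a),None,fx=1.6,fy=1.6))
"
```

```text
middle width 0.011271617373412703 grip 39.14315164089203
F [2.53 0.12 0.6 ] Fx 2.53 mass 0.4313350847956455 clock 13.25
clock 15.275
right width 0.011467448206463119 grip 38.95969748497009
F [ 0.96 -0.49  2.79] Fx 1.0 mass 0.5907302536268317 clock 19.1083
clock 21.1333
```

View pics/mr.png

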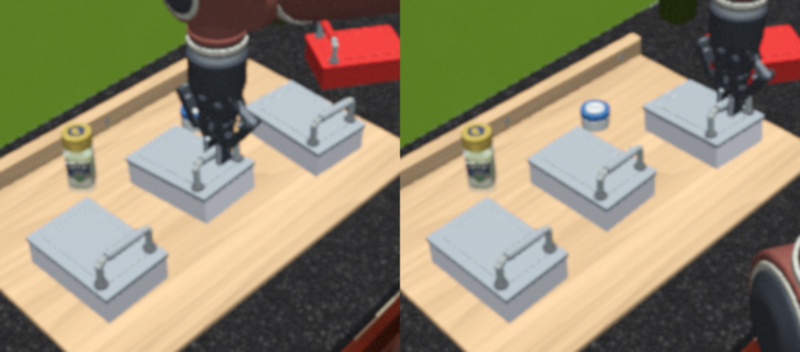

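Middle (0.43 kg) and right (0.59 kg) are not clear-cut: both pictures show the caddies gripped, tipped a little. I'll re-measure both at several angles, checking the actual tool height and the baseline before and after.

```bash
cat >> h.py <<'E'
def avg(k=10):
    d=np.array([(env.wait(.03),env.current_contact_force())[1] for _ in range(k)]); return d.mean(0),d.std(0)
def feel2(n,ths):
    h,a,q=above(n,.15); env.set_gripper(.05,60)
    env.movel([*h,ZG],v=.1); env.wait(.2)
    f0,s0=avg(); print(n,"base",f0.round(2),s0.round(2))
    env.set_gripper(0.0,60)
    for th in ths:
        env.movel(arc(n,th),v=.03); env.wait(.3); f,_=avg(); F=f0-f
        e=np.array(env.current_position())-arc(n,th)
        Fx=F[0]*np.cos(a)+F[1]*np.sin(a); s,c=np.sin(th),np.cos(th)
        print(th,"F",F.round(2),"err mm",(e*1e3).round(1),"mass",(((.084*c+.130*s)*Fx+(.130*c-.084*s)*F[2])/.075/9.81).round(3))
    p=cams.capture("scene"); cv2.imwrite(f"pics/lift2_{n}.png",p["color"][130:350,150:400,::-1])
    env.movel(arc(n,-.004),v=.04); env.set_gripper(.05); env.wait(.2); print("after",avg()[0].round(2)); env.movel([*h,.15],v=.15)
    print("clock",env.current_clock())
E
python3 -c "
from h import *
feel2('right',[.06,.12,.16]); feel2('middle',[.06,.12,.16])
a=[cv2.imread(f'pics/lift2_{n}.png') for n in ('middle','right')]
cv2.imwrite('pics/mr2.png',cv2.resize(np.hstack(a),None,fx=1.6,fy=1.6))
"
```

```text
right base [ 0.02  0.22 -0.19] [0.55 0.79 0.46]
0.06 F [ 0.83 -0.4   5.02] err mm [-0.1  0.1 -0. ] mass 0.958
0.12 F [ 1.74 -0.11  4.  ] err mm [-0.  0. -0.] mass 0.882
0.16 F [ 2.35 -0.06  3.73] err mm [-0.  0. -0.] mass 0.912
after [ 0.07 -0.2   0.18]
clock 29.0917
middle base [-0.24 -0.23  0.02] [0.44 0.23 0.76]
0.06 F [ 1.17 -0.09  0.65] err mm [-0.  0. -0.] mass 0.255
0.12 F [ 0.39 -0.34  1.28] err mm [ 0.  0. -0.] mass 0.259
0.16 F [-0.14 -0.43  1.96] err mm [ 0. -0. -0.] mass 0.286
after [-0.16  0.05  0.01]
clock 37.5917
```

View pics/mr2.png

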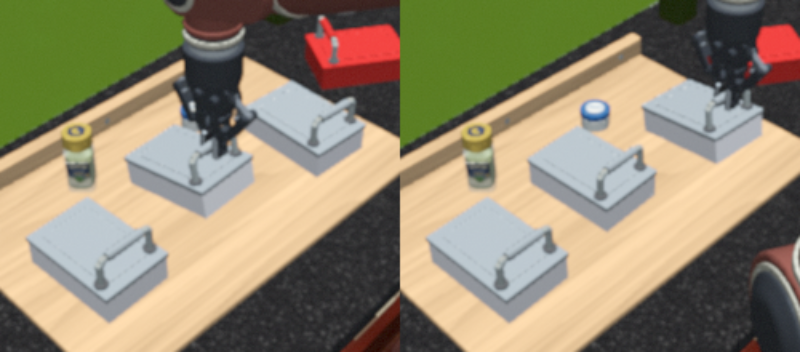

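Right is 0.88–0.96 kg, so it's the full one. Middle is 0.26–0.29 kg and left 0.30 kg, both nearly empty. In the picture the tub at (595,112) stands left of the right caddy's lane. I'll slide the right caddy back gently, squaring it on the way.

```bash
cat >> h.py <<'E'
def q_at(yaw): return rot(yaw)
E
python3 - <<'E'
from h import *
h,a,q=above("right",.15); env.set_gripper(.05,60)
env.movel([*h,ZG],v=.1); env.set_gripper(0.,60); print("w",env.current_width())
ex=np.array([np.cos(BY),np.sin(BY)]); ey=np.array([-ex[1],ex[0]])
z=env.current_position()[2]
g=lambda s,l:[*(h+s*ex+l*ey),z]
print("stop1",env.movel(g(.105,-.004),rot=rot(BY),v=.04,stop_force=14),env.current_position(),env.current_contact_force())
env.wait(.2); print("after",avg(6)[0].round(1))
hit=env.movel(g(.185,-.004),v=.015,stop_force=8)
print("stop2",hit,env.current_position(),avg(6)[0].round(1),env.current_clock())
p=cams.capture("top"); cv2.imwrite("pics/slid.png",cv2.resize(p["color"][120:320,105:385,::-1],None,fx=2.85,fy=2.85,interpolation=cv2.INTER_CUBIC))
E
```

```text
w 0.011304380907549509
stop1 True [ 0.44227247 -0.18187387  0.07810714] [-1.48733421  0.46368767  4.14289675]
after [-0.7  0.   5.1]
stop2 True [ 0.44218207 -0.18188109  0.07812603] [-0.   0.1  3.6] 42.3
```

View pics/slid.png

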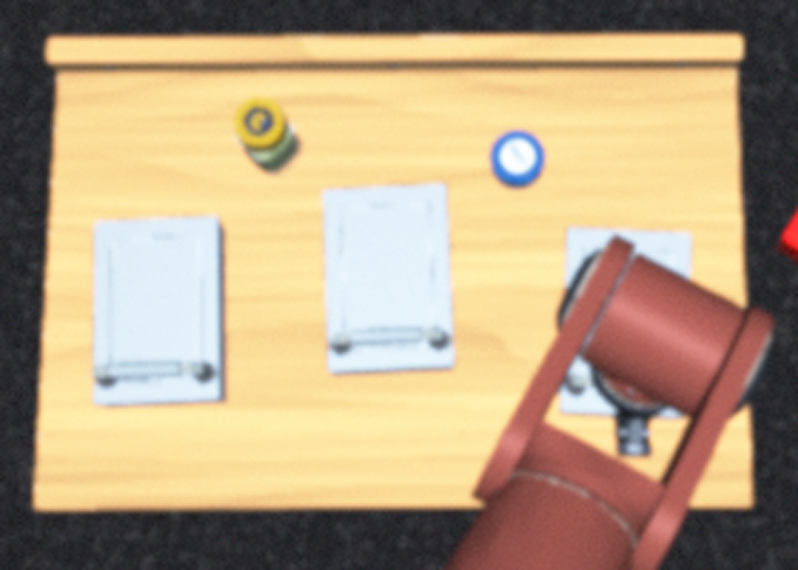

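The caddy did not move: closing the fingers had pressed it down about 5 N, so it stuck. I'll relieve the vertical force first, then slide in monitored stages.

```bash
cat > s.py <<'E'
from h import *
h,a=handle("right")
ex=np.array([np.cos(BY),np.sin(BY)]); ey=np.array([-ex[1],ex[0]])
g=lambda s,l,z:[*(h+s*ex+l*ey),z]
E
python3 - <<'E'
from s import *
z=env.current_position()[2]
for k in range(4):
    f=avg(6)[0]; print(round(z,4),f.round(1),np.array(env.current_wrist_torque()).round(2))
    if f[2]<.3: break
    z+=.0005; p=env.current_position(); env.movel([p[0],p[1],z],v=.02)
for s in(.01,.03):
    hit=env.movel(g(s,-.004*s/.1,z),rot=rot(a+(BY-a)*s/.1),v=.03,stop_force=20)
    print(s,hit,np.array(env.current_position()).round(4),np.array(env.current_contact_force()).round(1),avg(5)[0].round(1))
    if hit: break
print(env.current_clock())
E
```

```text
0.0781 [ 0.4 -0.3  3.9] [-0.05 -0.   -0.09]
0.0786 [ 2.7 -1.5 -2.1] [-0.34 -0.47 -0.07]
0.01 True [ 0.4441 -0.1819  0.0781] [1.4 0.4 2.1] [1.3 0.1 3.8]
43.4333
```

Run:
```python
from s import *
r=Ro.from_quat(env.current_ee_rot()); m=r.as_matrix()
print("tool y",m[:,1].round(4),"z",m[:,2].round(4),"yaw",np.arctan2(m[1,1],m[0,1]))
for y in(a,BY): print((Ro.from_quat(rot(y))*r.inv()).as_rotvec().round(3))
print(np.array(env.current_position()).round(4),env.current_joints(),env.current_width(),env.current_gripper_force(),env.current_wrist_torque())
```

```text
tool y [ 0.9963 -0.0843 -0.015 ] z [-0.0149  0.0017 -0.9999] yaw -0.08443469532953109
[-0.002 -0.015 -0.004]
[-0.001 -0.015  0.045]
[ 0.4441 -0.1819  0.0781] [-0.54027424 -0.14089168  2.06824103 -0.00657164  1.22788042 -0.45358441] 0.01089833204694815 59.322747588157654 [ 0.12376175 -0.20193657 -0.02260633]
```

Run:
```python
from s import *
def st(t): print(t,np.array(env.current_position()).round(4),avg(5)[0].round(1),np.array(env.current_wrist_torque()).round(2))
p=np.array(env.current_position()); s0=(p[:2]-h)@ex
env.movel(g(s0,0,.0781),rot=rot(a),v=.02); st("vert")
for k in range(1,7):
    env.movel(g(s0+.001*k,0,.0781),v=.02); st(k)
    if np.linalg.norm(env.current_contact_force())>14: break
print(env.current_clock())
```

```text
vert [ 0.4444 -0.1819  0.0782] [ 3.9 -1.1 -0.2] [-0.18 -0.57  0.03]
1 [ 0.4444 -0.1819  0.0781] [-3.3 -1.6  4.8] [-0.25  0.54  0.01]
2 [ 0.4444 -0.1819  0.0781] [-7.7 -1.   8.5] [-0.19  1.19 -0.01]
3 [ 0.4444 -0.1819  0.078 ] [-11.9  -1.1  11.4] [-0.18  1.87  0.05]
45.1
```

Pushing flat, arm compliance wedges the handle down (Fz grows along with Fx), so friction holds the caddy. I'll carry the front end a few mm, with the back edge on the board, slide it like that, and lower it at the ledge.

Run:
```python
from s import *
def st(t): print(t,np.array(env.current_position()).round(4),avg(4)[0].round(1))
s0=(np.array(env.current_position())[:2]-h)@ex
env.movel(g(s0,0,.0781),v=.02); st("rel")
env.movel(g(s0+.0025,0,.0781+.0039),v=.02); st("tip")
z=.082
for s in(.01,.03,.07,.105):
    hit=env.movel(g(s0+s,-.004*s/.105,z),rot=rot(a+(BY-a)*min(1,s/.105)),v=.04,stop_force=16); st((s,hit))
    if hit: break
print(env.current_clock())
```

```text
rel [ 0.4444 -0.1819  0.0781] [-0.6 -2.1  3.3]
tip [ 0.446  -0.181   0.0807] [-0.5 -0.3 -5.2]
(0.01, False) [ 0.4544 -0.1824  0.0819] [-1.2  0.5 -4.8]
(0.03, False) [ 0.4746 -0.1842  0.082 ] [-0.3 -0.  -5. ]
(0.07, False) [ 0.5144 -0.1872  0.0819] [-1.7  0.1 -4. ]
(0.105, False) [ 0.5494 -0.19    0.0819] [-1.5 -0.4 -4.4]
49.7333
```

Run:
```python
from s import *
s0=(np.array(env.current_position())[:2]-h)@ex
env.movel(g(s0+.025,-.004,.082),v=.03,stop_force=10)
hit=env.movel(g(s0+.075,-.004,.082),v=.012,stop_force=7)
print(hit,np.array(env.current_position()).round(4),avg(5)[0].round(1),env.current_clock())
p=cams.capture("top"); cv2.imwrite("pics/slid2.png",cv2.resize(p["color"][120:320,105:385,::-1],None,fx=2.85,fy=2.85,interpolation=cv2.INTER_CUBIC))
```

```text
True [ 0.5963 -0.1916  0.0802] [ 1.  -0.7 -6.4] 53.0167
```

View pics/slid2.png

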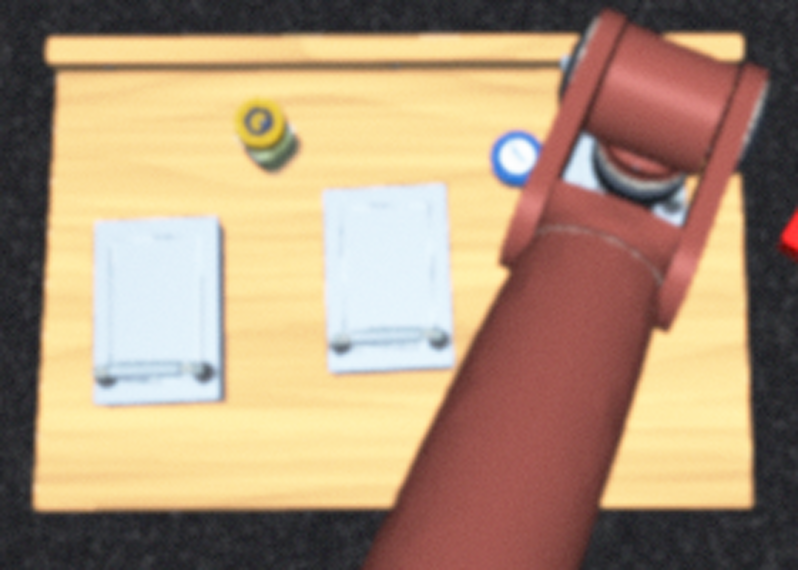

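Contact came at the expected handle position (x = 0.596), and the caddy sits beside the tub without touching it. I'll lower the front, nudge it home with a small force, release and check.

Run:
```python
from s import *
p=np.array(env.current_position()); l=(p[:2]-h)@ey; s=(p[:2]-h)@ex
env.movel(g(s-.0003,l,.0781),rot=rot(BY),v=.015)
for k in range(4):
    f=avg(5)[0]; print(np.array(env.current_position()).round(4),f.round(1))
    if f[0]<-7: break
    env.movel(g(s-.0003+.0008*(k+1),l,.0781),v=.01)
env.set_gripper(.05); p=np.array(env.current_position()); env.movel([p[0],p[1],.16],v=.12)
env.movep([.40,-.19,.25],rot(BY)); print(env.current_clock())
p=cams.capture("top"); cv2.imwrite("pics/end.png",cv2.resize(p["color"][120:320,105:385,::-1],None,fx=2.85,fy=2.85,interpolation=cv2.INTER_CUBIC))
```

```text
[ 0.5948 -0.1911  0.0782] [ 2.7 -0.9 -4.8]
[ 0.5949 -0.191   0.0782] [-1.9 -0.7 -1.1]
[ 0.5948 -0.191   0.0782] [-6.5 -0.4  2.1]
[ 0.5954 -0.1911  0.0782] [-7.2 -0.2  1.9]
56.9
```

View pics/end.png

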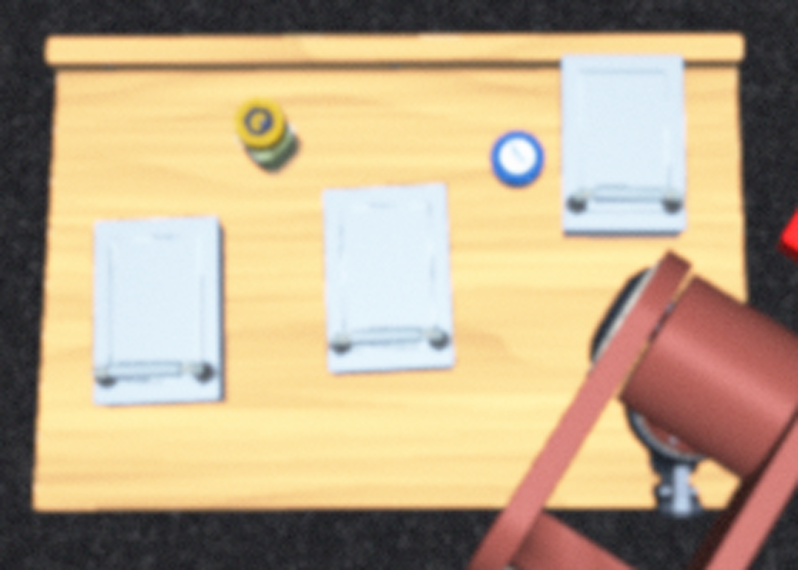

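The caddy looks square and at the ledge, but the last nudge may have been slipping on friction. I'll make one low, gentle push on its front face with shut fingers to be sure it's home.

Run:
```python
from s import *
p=cams.capture("top"); U=lambda x,y,z:unproj(p,((x+.5)/2.85-.5+105,(y+.5)/2.85-.5+120),z)
A,B=U(563,57,.058),U(683,55,.058); print("lid back",A,B,"angle",np.arctan2((A-B)[0],(A-B)[1]))
print("ledge top front",U(500,66,.048),U(710,65,.048))
fm=np.array([.5955,-.191])-.020*ex
q=rot(BY+np.pi/2)
w=lambda d,z:[*(fm-d*ex),z]
env.set_gripper(0.,40); env.movep(w(.035,.15),q); env.movel(w(.035,.045),v=.12)
hit=env.movel(w(.0,.045),v=.012,stop_force=9)
pp=np.array(env.current_position()); print(hit,"tool dist to face est",(fm-pp[:2])@ex,avg(4)[0].round(1),env.current_clock())
```

```text
lid back [ 0.72541004 -0.14854043  0.058     ] [ 0.72269389 -0.25091046  0.058     ] angle 0.02652647985058362
ledge top front [ 0.7229255  -0.09464962  0.048     ] [ 0.71590374 -0.27485065  0.048     ]
True tool dist to face est 0.01139707609447802 [-0.   0.1  0. ] 62.125
```

Run:
```python
from s import *
p=np.array(env.current_position()); t=p.copy(); t[:2]+=.005*ex
hit=env.movel(t,v=.01,stop_force=12); n=np.array(env.current_position())
print(hit,"moved mm",(n-p)[:2]@ex*1e3)
t=n.copy(); t[:2]-=.03*ex; env.movel(t,v=.12); t[2]=.15; env.movel(t,v=.2); print(env.current_clock())
q=cams.capture("top"); cv2.imwrite("pics/end2.png",q["color"][:,:,::-1])
env.wait(.3); print(env.close_job(),env.current_clock())
```

```text
True moved mm 0.47368753104364664
63.5667
the job is handed in; nothing more can be done
the job is handed in; nothing more can be done
```

I lifted and set down all three caddies in order, left to right. The right one is the full one (about 0.9 kg); I slid it back until it stopped against the ledge and handed the job in at about 64 s. The others and the jars look unmoved. The final gap was not measured to the millimetre, and no verdict came back.

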